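# Slide the pepper mill into its bay and push the tray home

## Robot

A 6-joint arm with a two-finger parallel gripper is mounted at the origin on a cart in front of the work surface, level with it; the furniture and walls round the work are solid. World frame = base frame: x ahead of the robot, y to its left, z up, the work surface at z = 0. Lengths are in m, angles in rad, forces in N, time in s.
With the tool pointing down it reaches from about 0.425 to 0.95 m from the base axis. Payload 3.5 kg.
Tool frame: the origin (TCP) lies between the finger pads; the fingertips stand 19 mm ahead of it and the grasp point (between the pads) is the TCP (ctrl.nose_length is the distance from the TCP to the fingertips, in m); z points along the fingers, y is the line along which they close (so a half turn about z gives the same grasp; the last joint's range is limited). The gripper opens to 85 mm and grips with 20 to 120 N. Pads are 22 mm wide; open, the fingers measure 114 mm over their backs; the gripper's body (76 mm by 85 mm) begins 54 mm behind the grasp point. The pads swing forward as they close: fully open they stand 13 mm farther back than shut.
Start: joints at [1.059, 0.286, 1.577, -0, 1.279, -0.15], TCP at [0.239, 0.631, 0.25] pointing down, gripper open.
Joint ranges: [-2.77, 2.77], [-0.9, 2.22], [0.21, 2.48], [-1.53, 4.67], [0.24, 2.81], [-2.84, 2.84]. Speed limits (rad/s): [2.79, 2.79, 3.14, 3.14, 3.14, 3.14].

## Interface

Orientations are given as a unit quaternion [x, y, z, w].
In Python, from plant import ctrl gives the robot as it stands.
- The arm moves only by the tool apply_moves, never from a script. Its argument "series" is a list of rows, each a list of 6 numbers: the shift along the world's x, y, z scaled (see below), then the turn, a rotation vector about the world's x, y, z scaled (see below). A call has 1 to 20 rows; each row is the pose to reach, as a shift and turn from the pose commanded when the call began; what a row does not reach only later rows make up. The controller multiplies each number of a shift by 0.8 m and each number of a turn by 45 degrees. A row lasts 1/8 s, in which the tool goes at most 62.5 mm and 10.7 degrees, less where a joint would pass 70% of its speed; a pose out of reach is approached as far as the arm can. A call with a number of a shift or a turn outside -1 to 1 is refused whole. A call with a gripper value outside its range is refused whole. "jaw" is the opening, from 0 (shut) to 1 (fully open), set as the call begins (left out, the last holds). The fingers move at their own pace and stop on an object; "squeeze" is the grip in N (left out, the last holds). Time passes only in rows, so rows that repeat a pose let the fingers close. It gives the time, the measured TCP pose, the force, the opening and the grip force at its end, in the units of the state.
- ctrl.get_state(): the state, without advancing time (a new reading comes with each control period).
- ctrl.read_camera(name): name is "scene" or "top" or "wrist"; returns the picture (384x512x3 uint8, red, green, blue); there is no depth.
- ctrl.get_calibration(name): a dict with "fx", "fy", "cx", "cy" (pixels), "xyz" and "orientation" of the camera in the world; the wrist camera has in their place "hand_eye" (4x4, takes a point from camera to tool coordinates, whose origin is the TCP and whose axes are the flange's). Camera axes: x right, y up, looking along -z (the intrinsics and any distortion apply to the point x, -y, -z); pixel columns grow to the right and rows downward; lengths in m; the calibration is good to about 2 mm. A picture is of the moment at which its call begins: read the wrist's pose just before it. get_calibration takes no time and is no camera call.
- ctrl.sign_off(): hands the job in; it is judged then, once.
Trained networks look in the newest picture that a camera, given by its name, has taken for a name from the list of things; names that differ only in an ending like _2 or _b are one class to them, and where a whole thing is asked for, a point or a joint stands for the part that bears it (a point fixed in the world has none). Each returns a list of dicts, best first, with "p" (0 to 1); they miss things now and then, are a little off and sometimes report something else, mostly with a low value. They report only what shows in the picture. A call takes as long as a camera call.
- ctrl.boxes_of(thing, camera): "xy" ([column, row] as shares, 0 to 1, of the picture: columns of its width, rows of its height, amid what is visible of it).
- ctrl.silhouettes(thing, camera): "pixels" (384x512 bool, what is visible of it) and "xy" ([column, row] as shares, 0 to 1, of the picture: columns of its width, rows of its height, amid what is visible of it).
The state is a dict: "time": time; "qpos": joint angles; "dq": joint speeds; "joint_efforts": joint torques, N m; "eef_pos": TCP position; "tcp_rot": TCP orientation; "contact_force": force on the tool from outside, world axes, zero at the start; "wrist_torque": the same for the moment, N m; "opening": opening from 0.0 (shut) to 1.0 (fully open); "finger_force": force on a finger pad.
Only numpy, scipy, OpenCV 4.12 (cv2) and the standard library are available. Lean on these libraries where they do the work, as an engineer would, in place of code of your own. Each camera call takes 0.05 s, during which the arm holds its last target. There are 200 camera calls.

## Task

Put the pepper mill away on the pull-out condiment tray without gripping or lifting it: with the fingertips low near its foot, push it upright over the worktop and over the tray's bevelled open left edge until it stands fully home in the empty front bay. Then push the tray in by its wooden front until it is fully home in its runners, with everything on it still standing, and leave the mug alone.

Things in the scene. Friction and masses are not known exactly. Their poses are not given: they have to be found in the camera images.
- pepper_mill: Pepper mill, upright cylinder 54 mm across and 214 mm tall, clear with grey grounds below, light wooden cap, 0.2 to 0.4 kg, loose on the worktop left (+y) of the tray. Origin: centre of its underside, z up. It tips instead of sliding if pushed more than about 25 mm above its foot or leaned on higher up: tilt the tool, fingertips forward and wrist leaning back, so the gripper's body stays off it.
- mill_bay (a point): Point on the tray's steel floor (2 mm above the worktop) where the centre of the pepper mill's underside belongs. Axes: x = the way the tray is pushed in, y = out of the bay's open left side, z up. The bay spans x -34 mm (inside of the tray's front, reaching to y +45) to +34 mm (partition 30 mm tall, 4 thick, to y +25); at y -27 mm stands the spine, 45 mm tall, which the mill comes up against.
- bay_edge (a point): Middle of the bay's open left edge, at worktop height, 45 mm left of mill_bay (+y of it), same axes. The steel floor is 2 mm thick and flat to 14 mm short of this edge, then bevelled down to the worktop here. The mill comes in over this edge, moving along -y of these axes.
- tray (a joint): How far the tray is pushed in, m: 0 = pulled out (the start), 0.12 = fully home at its stop. Slides along mill_bay x with about 2.5 N friction and light damping, no spring, stays where left. Tray 150 mm deep, 200 mm wide, light wooden walls; two dark runners 30 mm tall screwed to the worktop, the left one starting 95 mm further in than mill_bay (tray out) and passing just outside the tray's left edge.
- tray_front (a point): Place to push the tray: outer face (towards the robot) of its wooden front, 25 mm above the worktop, 40 mm right of the front's middle, 95 mm right of mill_bay. Moves with the tray; axes as mill_bay. The front is 6 mm thick, 50 mm tall and 200 mm wide with a rolled lip 9 mm thick on top that stands out 1 mm. Just behind it stands only the low sauce pot.
- salt_mill: The salt mill, same shape as the pepper mill (54 mm diameter, 214 mm tall), standing loose on the tray in the bay behind the pepper mill's, 72 mm further in. Origin: centre of its underside.
- sauce_pot: Low sauce pot with a lid, 70 mm diameter, 40 mm tall, loose on the tray's right half, behind its front. Origin: centre of its underside.
- spice_jar: Spice jar, 41 mm diameter, 108 mm tall, loose on the tray's right half at the back right. Origin: centre of its underside.
- spice_jar_b: Spice jar, 45 mm diameter, 108 mm tall, loose on the tray's right half at the back, by the spine. Origin: centre of its underside.
- mug: White mug, 91 x 118 mm, 93 mm tall, on the worktop under the wall cabinet's edge, left of the tray. Origin: centre of its underside. Leave it alone.

How it is judged:
On the way, in this order (a step that is already met when the one before it is completed fails the run):
1. the pepper mill stands fully home in the front bay of the tray while the tray is still pulled out (x of pepper_mill in the frame of mill_bay between -0.013 and 0.013 m and y of pepper_mill in the frame of mill_bay between -0.008 and 0.01 m and z of pepper_mill in the frame of mill_bay between -0.0015 and 0.003 m and angle between pepper_mill's own z axis and vertical below 0.06 rad and value of joint tray below 0.02 m), for 0.2 s.
2. the tray is pushed fully home with the pepper mill standing in its bay (x of pepper_mill in the frame of mill_bay between -0.013 and 0.013 m and y of pepper_mill in the frame of mill_bay between -0.008 and 0.01 m and z of pepper_mill in the frame of mill_bay between -0.0015 and 0.003 m and angle between pepper_mill's own z axis and vertical below 0.06 rad and value of joint tray above 0.115 m), for 0.2 s.
At the end, for the whole second after the job is handed in: The pepper mill stands upright (within 3.5 degrees) and still on the tray's floor in the front bay, at most 10 mm short of the spine; the tray is within 5 mm of fully home; the salt mill, sauce pot and both spice jars stand upright on the tray (all of step 2 and linear speed of pepper_mill below 0.01 m/s and angle between each of salt_mill, sauce_pot, spice_jar, spice_jar_b's own z axis and vertical below 0.06 rad and height (world z) of each of salt_mill, sauce_pot, spice_jar, spice_jar_b below 0.006 m); the robot touches nothing.
It fails at once if the pepper mill tips (more than 17 degrees) (angle between pepper_mill's own z axis and vertical above 0.3 rad).
It fails at once if the pepper mill is taken between the fingers, or lifted off the worktop or tray (height (world z) of pepper_mill above 0.015 m or (horizontal distance between the grasp point and pepper_mill below 0.018 m and height (world z) of the grasp point below 0.2 m)).
It fails at once if the pepper mill is pushed high on its body instead of near its foot (contact force between the fingers and pepper_mill above 0.5 N and height (world z) of the grasp point above 0.1 m).
It fails at once if something on the tray is tipped over or lifted (angle between any of salt_mill, sauce_pot, spice_jar, spice_jar_b's own z axis and vertical above 0.3 rad or height (world z) of any of salt_mill, sauce_pot, spice_jar, spice_jar_b above 0.02 m).
It fails at once if the mug is disturbed (distance of mug from where it was at the start of the episode above 0.015 m).
It also fails if it takes over 59 s, if anything falls off the work surface, if the arm or the gripper's body presses on something with over 40 N, if the wrist force passes 120 N, or if a joint passes its speed limit or range.

## Working session

There is one attempt and no reset: what is moved stays moved. The work goes in short steps, Python scripts to look and compute and a tool call to move; the robot and the scene stay as the last step left them, time stands still between calls to the robot, and variables do not carry over. Pictures are saved under pics/ and viewed, at most 10 in all, crops included, and the job is handed in when it is done.

Besides the shell and the picture viewer there is one more tool, called by a JSON object that holds its "name" and its "arguments". apply_moves: Moves the arm, as the interface text tells. Shifts and turns lie within -1 to 1; 1 stands for 0.8 m of shift or 45 degrees of turn. Its arguments: {"type":"object","properties":{"series":{"type":"array"},"jaw":{"type":"number"},"squeeze":{"type":"number"}},"required":["series"]}

```bash
mkdir -p pics
cat > h.py <<'E'
import numpy as np, cv2
from scipy.spatial.transform import Rotation as R
from plant import ctrl
def ray(cam,u,v):
    c=ctrl.get_calibration(cam)
    M=R.from_quat(c["orientation"]).as_matrix() if np.size(c["orientation"])==4 else np.array(c["orientation"])
    d=M@np.array([(u-c["cx"])/c["fx"],-(v-c["cy"])/c["fy"],-1.])
    return np.array(c["xyz"]),d
def atz(cam,u,v,z):
    o,d=ray(cam,u,v); return o+d*(z-o[2])/d[2]
def proj(cam,p):
    c=ctrl.get_calibration(cam); M=R.from_quat(c["orientation"]).as_matrix()
    q=M.T@(np.array(p)-np.array(c["xyz"])); return c["cx"]+c["fx"]*q[0]/-q[2], c["cy"]+c["fy"]*q[1]/q[2]
def snap(cam,name):
    im=ctrl.read_camera(cam); cv2.imwrite(f"pics/{name}.png",im[:,:,::-1]); return im
E
python3 - <<'E'
from h import *
for c in("scene","top"):
    snap(c,c+"0"); k=ctrl.get_calibration(c);print({a:np.round(b,3) if not isinstance(b,str) else b for a,b in k.items()})
    for t in("pepper_mill","tray","salt_mill","mug"):
        for d in ctrl.silhouettes(t,c)[:2]:
            m=d["pixels"];ys,xs=np.nonzero(m); print(c,t,round(d["p"],2),[xs.min(),xs.max(),ys.min(),ys.max()])
print(ctrl.get_state())
E
```

```text
{'fx': np.float64(358.1), 'fy': np.float64(358.1), 'cx': np.float64(255.062), 'cy': np.float64(191.793), 'xyz': array([ 0.071, -0.491,  0.593]), 'orientation': array([ 0.389, -0.169, -0.352,  0.834])}
scene pepper_mill 0.96 [np.int64(162), np.int64(194), np.int64(119), np.int64(200)]
scene tray 0.79 [np.int64(241), np.int64(366), np.int64(205), np.int64(291)]
scene salt_mill 0.74 [np.int64(278), np.int64(308), np.int64(142), np.int64(224)]
scene salt_mill 0.26 [np.int64(241), np.int64(358), np.int64(214), np.int64(291)]
scene mug 0.71 [np.int64(252), np.int64(285), np.int64(134), np.int64(174)]
scene mug 0.52 [np.int64(241), np.int64(356), np.int64(213), np.int64(290)]
{'fx': np.float64(417.977), 'fy': np.float64(417.977), 'cx': np.float64(253.228), 'cy': np.float64(193.799), 'xyz': array([ 0.366, -0.047,  1.091]), 'orientation': array([ 0.07 , -0.054, -0.695,  0.714])}
top pepper_mill 0.69 [np.int64(172), np.int64(207), np.int64(214), np.int64(243)]
top tray 0.68 [np.int64(278), np.int64(358), np.int64(167), np.int64(240)]
top tray 0.26 [np.int64(172), np.int64(207), np.int64(215), 
[... 191 characters left out ...]
rray([ 1.05896645e+00,  2.86342042e-01,  1.57674621e+00, -3.97894815e-06,
        1.27861256e+00, -1.49994859e-01]), 'dq': array([-1.37525084e-05, -1.15222895e-03, -4.30824312e-04,  8.32382329e-04,
       -4.35391920e-03,  4.10995161e-04]), 'joint_efforts': array([-6.70941281e-04, -4.05463743e+01, -2.92554063e+01, -1.03247285e-04,
        1.23127047e-03,  5.81995305e-07]), 'eef_pos': array([0.23889632, 0.63127314, 0.25027175]), 'tcp_rot': array([ 1.79931619e-01,  9.83679119e-01, -5.17656890e-05, -1.57694099e-05]), 'contact_force': array([-0.2783257 , -0.1154988 , -0.11616875]), 'wrist_torque': array([ 0.03599631, -0.06004291,  0.00939374]), 'finger_force': 0.0, 'opening': 1.0051783811243733}
```

Run:
```python
import cv2
a=cv2.imread("pics/top0.png")[90:290,150:400]; cv2.imwrite("pics/topc.png",cv2.resize(a,(750,600),interpolation=cv2.INTER_CUBIC))
a=cv2.imread("pics/scene0.png")[90:310,130:400]; cv2.imwrite("pics/scenec.png",cv2.resize(a,None,fx=2.7,fy=2.7,interpolation=cv2.INTER_CUBIC))
```

```text
(no output)
```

View pics/topc.png

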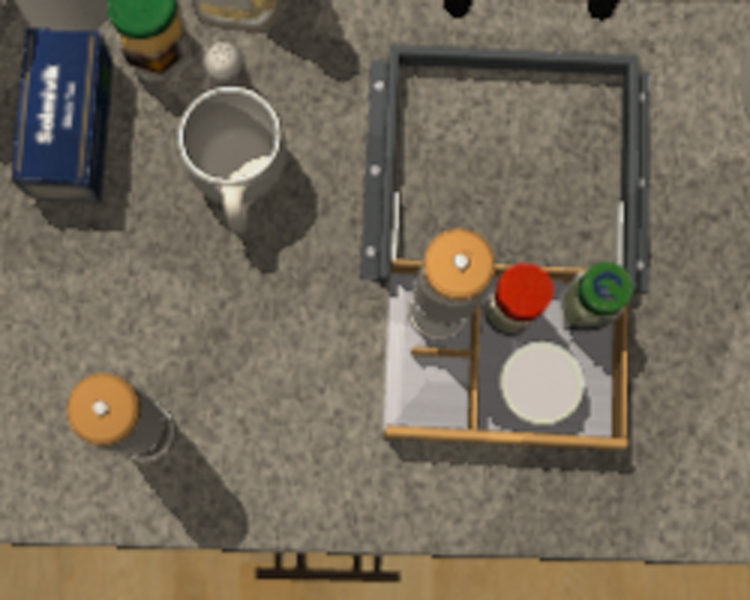

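View pics/scenec.png

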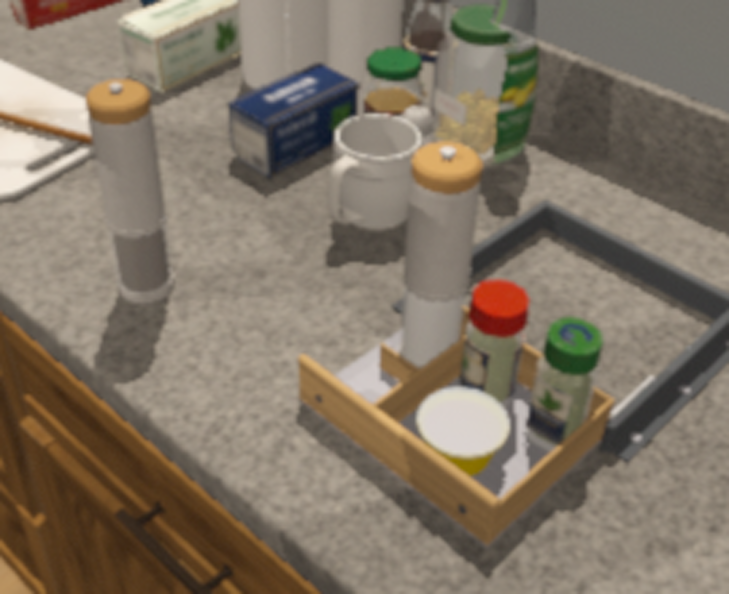

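```bash
cat >> h.py <<'E'
from scipy.optimize import least_squares
T=np.linspace(0,2*np.pi,40)
def cylbox(cam,x,y,z0=0,r=.027,h=.214):
    P=np.array([proj(cam,(x+r*np.cos(t)*k,y+r*np.sin(t)*k,z0+z)) for t in T for z,k in((0,1),(h-.014,1),(h-.006,.8),(h,.2))])
    return np.array([P[:,0].min(),P[:,0].max(),P[:,1].min(),P[:,1].max()])
def fitcyl(boxes,g,z0=0):
    s=least_squares(lambda p:np.concatenate([cylbox(c,*p,z0)-b for c,b in boxes.items()]),g,loss="soft_l1",diff_step=1e-4)
    return s.x,s.fun
def mb(thing,cam):
    m=ctrl.silhouettes(thing,cam)[0]["pixels"];m=cv2.morphologyEx(m.astype(np.uint8),cv2.MORPH_OPEN,np.ones((3,3)))
    ys,xs=np.nonzero(m);return np.array([xs.min(),xs.max()+1,ys.min(),ys.max()+1.])
E
python3 - <<'E'
from h import *
b={"scene":np.array([162,195,119,201.]),"top":np.array([172,208,214,244.])}
x,f=fitcyl(b,(.35,.2)); print("pepper",x,np.round(f,1))
for c in b: print(c,fitcyl({c:b[c]},x)[0])
x,f=fitcyl({"top":np.array([286,314,166,203.])},(.4,0)); print("salt",x,np.round(f,1))
O={"top":[((-41,45,50),(386,438)),((-41,-155,50),(627,447)),((-32,45,50),(386,428)),((-32,-155,50),(627,437)),((36,25,30),(412,351)),((36,-27,30),(472,352)),((10,45,0),(387,360))],
"scene":[((-41,45,50),(302,358)),((-41,-155,50),(490,510)),((36,25,30),(383,350)),((109,-155,50),(612,400))]}
def pts(p):
    c,s=np.cos(p[2]),np.sin(p[2]); r=[]
    for cam,l in O.items():
        k,o=((3,(150,90)) if cam=="top" else (2.7,(130,90)))
        for q,uv in l:
            q=np.array(q)/1e3; w=(p[0]+c*q[0]-s*q[1],p[1]+s*q[0]+c*q[1],q[2])
            r.append(np.array(proj(cam,w))-np.array(uv)/k-o)
    return np.concatenate(r)
s=least_squares(pts,(.4,0,0),loss="soft_l1"); print(s.x,np.round(s.fun.reshape(-1,2),1))
E
```

```text
Traceback (most recent call last):
  File "h.py", line 22, in fitcyl
    s=least_squares(lambda p:np.concatenate([cylbox(c,*p,z0)-b for c,b in boxes.items()]),g,loss="soft_l1",diff_step=1e-4)
  File "h.py", line 22, in <lambda>
    s=least_squares(lambda p:np.concatenate([cylbox(c,*p,z0)-b for c,b in boxes.items()]),g,loss="soft_l1",diff_step=1e-4)
                                             ~~~~~~^^^^^^^^^
  File "h.py", line 19, in cylbox
    P=np.array([proj(cam,(x+r*np.cos(t)*k,y+r*np.sin(t)*k,z0+z)) for t in T for z,k in((0,1),(h-.014,1),(h-.006,.8),(h,.2))])
                ~~~~^^^^^^^^^^^^^^^^^^^^^^^^^^^^^^^^^^^^^^^^^^^^
  File "h.py", line 12, in proj
    c=ctrl.get_calibration(cam); M=R.from_quat(c["orientation"]).as_matrix()
ValueError: time passes only in moves, steps and waits
```

```bash
sed -i 's/ctrl.get_calibration(cam)/CAL(cam)/' h.py; sed -i '3a from functools import lru_cache\nCAL=lru_cache(None)(lambda n:ctrl.get_calibration(n))' h.py
cat > m.py <<'E'
from h import *
b={"scene":np.array([162,195,119,201.]),"top":np.array([172,208,214,244.])}
x,f=fitcyl(b,(.35,.2)); print("pepper",x,np.round(f,1))
for c in b: print(c,fitcyl({c:b[c]},x)[0])
x,f=fitcyl({"top":np.array([286,314,166,203.])},(.4,0)); print("salt",x,np.round(f,1))
O={"top":[((-41,45,50),(386,438)),((-41,-155,50),(627,447)),((-32,45,50),(386,428)),((-32,-155,50),(627,437)),((36,25,30),(412,351)),((36,-27,30),(472,352)),((10,45,0),(387,360))],
"scene":[((-41,45,50),(302,358)),((-41,-155,50),(490,510)),((36,25,30),(383,350)),((109,-155,50),(612,400))]}
def pts(p):
    c,s=np.cos(p[2]),np.sin(p[2]); r=[]
    for cam,l in O.items():
        k,o=((3,(150,90)) if cam=="top" else (2.7,(130,90)))
        for q,uv in l:
            q=np.array(q)/1e3; w=(p[0]+c*q[0]-s*q[1],p[1]+s*q[0]+c*q[1],q[2])
            r.append(np.array(proj(cam,w))-np.array(uv)/k-o)
    return np.concatenate(r)
s=least_squares(pts,(.4,0,0),loss="soft_l1"); print(s.x,np.round(s.fun.reshape(-1,2),1).tolist())
E
python3 m.py
```

```text
pepper [0.45089798 0.12069913] [-0.8  0.1 -1.4  1.  -0.1  0.6 -0.5 -0. ]
scene [0.45200549 0.12062371]
top [0.45019079 0.12114391]
salt [ 0.56331087 -0.1306775 ] [-1.1  0.8 -0.6  0.7]
[ 0.4868584  -0.13352173 -0.03962672] [[-0.1, -0.5], [0.5, 1.9], [0.1, -0.8], [0.6, 1.6], [0.4, -0.4], [0.8, 0.5], [-0.1, 7.5], [-2.2, -0.8], [0.5, -1.4], [-0.9, -3.3], [1.6, -1.6]]
```

```bash
cat > m2.py <<'E'
from m import *
O["top"].pop(); O["scene"].pop(2)
for cams in (("top",),("top","scene")):
    full=dict(O)
    O0={c:O[c] for c in cams}
    import m; m.O=O0
    s=least_squares(m.pts,(.487,-.13,0),loss="soft_l1"); print(cams,s.x,np.round(s.fun.reshape(-1,2),1).tolist())
p=s.x;c,s_=np.cos(p[2]),np.sin(p[2])
W=lambda q:(p[0]+c*q[0]/1e3-s_*q[1]/1e3,p[1]+s_*q[0]/1e3+c*q[1]/1e3,q[2]/1e3)
L=[[(-41,45,50),(-41,-155,50)],[(-32,45,50),(-32,-155,50)],[(-40,45,0),(-40,-155,0)],[(34,25,30),(34,-27,30)],[(38,25,30),(38,-27,30)],[(34,25,0),(34,25,30)],[(-34,-27,45),(100,-27,45)],[(-34,45,0),(110,45,0)],[(-34,31,2),(110,31,2)]]
out=[]
for cam,(x0,y0) in {"top":(270,155),"scene":(235,200)}.items():
    im=cv2.imread(f"pics/{cam}0.png")[y0:y0+95,x0:x0+100 if cam=="top" else x0+140]; im=cv2.resize(im,None,fx=5.7,fy=5.7,interpolation=cv2.INTER_CUBIC)
    for a,b in L:
        a,b=[tuple(int(v) for v in (np.array(proj(cam,W(q)))-(x0,y0)+.5)*5.7) for q in(a,b)]
        cv2.line(im,a,b,(0,255,0),1)
    cv2.imwrite(f"pics/ov_{cam}.png",im)
E
python3 m2.py | tail -2
```

```text
('top',) [ 0.48678708 -0.13222018 -0.01235278] [[-0.2, 0.0], [0.5, 0.2], [-0.1, -0.3], [0.4, -0.1], [-0.5, -0.2], [-0.1, 0.3]]
('top', 'scene') [ 0.48622843 -0.1328646  -0.03108927] [[-0.3, -0.1], [0.4, 1.6], [-0.1, -0.4], [0.5, 1.3], [0.1, -0.1], [0.4, 0.7], [-2.6, -0.6], [0.6, -1.7], [1.1, -2.1]]
```

View pics/ov_top.png

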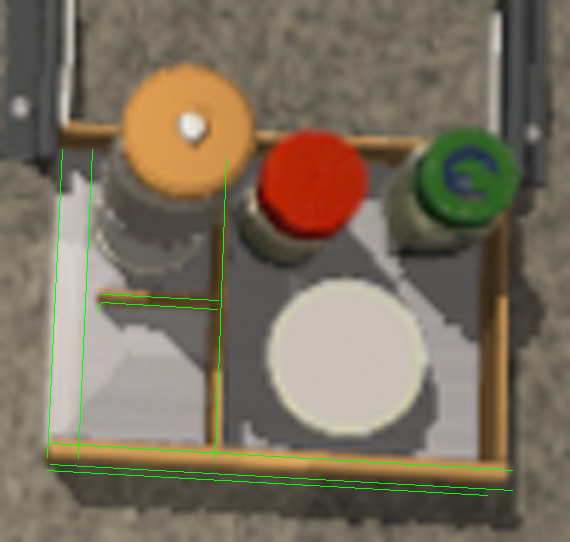

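View pics/ov_scene.png

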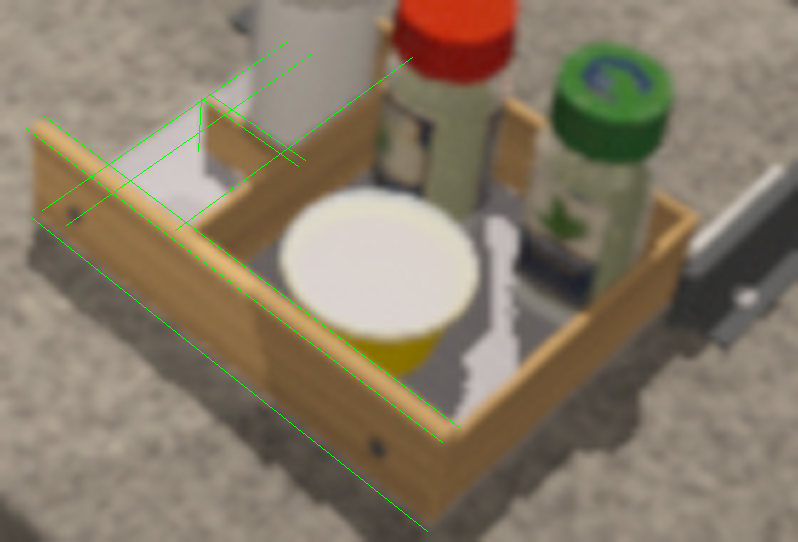

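The overlay fits to about 2–4 mm: the tray's left edge is at crop columns 48–65, the front lip at row ~450–485 and the partition at row ~300. The bay comes out near (0.487, -0.132), yaw about -0.025. The mill stands at (0.451, 0.121). I'll move beside the mill next, turning the jaw line to lie along x.

Run:
```python
from h import *
print(ctrl.nose_length, np.round(ctrl.get_calibration("wrist")["hand_eye"],3))
R0=R.from_quat(ctrl.get_state()["tcp_rot"])
Ry=R.from_euler("z",-45,degrees=True)*R0
Rt=R.from_euler("z",-.025)*R.from_euler("x",-40,degrees=True)*R.from_matrix(np.array([[0,1,0],[1,0,0],[0,0,-1.]]).T)
print(Rt.as_matrix().round(3)); print((Rt*Ry.inv()).as_rotvec(degrees=True)/45)
```

```text
0.019 [[-0.     0.96   0.28   0.071]
 [ 1.    -0.     0.001 -0.   ]
 [ 0.001  0.28  -0.96  -0.123]
 [ 0.     0.     0.     1.   ]]
[[ 0.019  1.    -0.016]
 [ 0.766 -0.025 -0.643]
 [-0.643 -0.    -0.766]]
[-0.87838753 -0.17753663 -0.54754085]
```

{"name": "apply_moves", "arguments": {"series": [[0.05, -0.08, 0, 0, 0, -0.2], [0.1, -0.16, 0, 0, 0, -0.4], [0.16, -0.24, 0, 0, 0, -0.6], [0.21, -0.32, 0, 0, 0, -0.8], [0.265, -0.38, 0, 0, 0, -1], [0.265, -0.38, 0, 0, 0, -1], [0.265, -0.38, 0, 0, 0, -1]], "jaw": 0.28}}

```text
time: 1.38
eef_pos: [0.4532, 0.3244, 0.2507]
tcp_rot: [0.545, 0.838, 0.0, 0.0]
contact_force: [-0.1, 0.1, -0.4]
opening: 0.279
finger_force: 0.0
```

{"name": "apply_moves", "arguments": {"series": [[0, -0.03, 0, -0.18, -0.036, -0.11], [0, -0.06, -0.04, -0.36, -0.071, -0.22], [0, -0.09, -0.08, -0.54, -0.107, -0.33], [0, -0.12, -0.12, -0.72, -0.142, -0.44], [-0.002, -0.13, -0.18, -0.878, -0.178, -0.548], [-0.002, -0.13, -0.25, -0.878, -0.178, -0.548], [-0.002, -0.13, -0.25, -0.878, -0.178, -0.548], [-0.002, -0.13, -0.25, -0.878, -0.178, -0.548]]}}

```text
time: 2.38
eef_pos: [0.4502, 0.2243, 0.0523]
tcp_rot: [0.673, 0.656, -0.243, 0.24]
contact_force: [0.2, -1.1, 1.0]
opening: 0.284
finger_force: 0.0
```

Run:
```python
from h import *
s=ctrl.get_state(); print(s["eef_pos"],s["qpos"].round(2),R.from_quat(s["tcp_rot"]).as_matrix().round(3))
im=ctrl.read_camera("wrist"); cv2.imwrite("pics/w1.png",im[:,:,::-1])
```

```text
[0.45021118 0.22434654 0.05227449] [ 0.51  0.43  1.92 -0.62  1.26  0.87] [[ 0.02   1.    -0.013]
 [ 0.766 -0.024 -0.642]
 [-0.642  0.003 -0.767]]
```

View pics/w1.png

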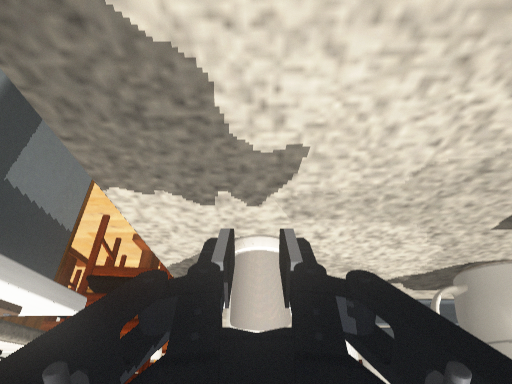

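The wrist view is upside down. It shows the mill's foot at columns 232–284, midway between the two fingertips at about columns 225 and 290, so x is aligned. Next I'll lower the tool and feel for the worktop height.

{"name": "apply_moves", "arguments": {"series": [[0, -0.02, -0.02, 0, 0, 0], [0, -0.03, -0.033, 0, 0, 0], [0, -0.03, -0.033, 0, 0, 0], [0, -0.03, -0.0355, 0, 0, 0], [0, -0.03, -0.037, 0, 0, 0], [0, -0.03, -0.037, 0, 0, 0]]}}

```text
time: 3.18
eef_pos: [0.4494, 0.1996, 0.0208]
tcp_rot: [0.673, 0.656, -0.244, 0.239]
contact_force: [0.2, -0.1, 0.3]
opening: 0.279
finger_force: 0.0
```

{"name": "apply_moves", "arguments": {"series": [[0, 0, -0.0025, 0, 0, 0], [0, 0, -0.004, 0, 0, 0], [0, 0, -0.004, 0, 0, 0]]}}

```text
time: 3.55
eef_pos: [0.4496, 0.1996, 0.0195]
tcp_rot: [0.673, 0.655, -0.246, 0.24]
contact_force: [-3.2, 1.2, 9.3]
opening: 0.282
finger_force: 4.6
```

{"name": "apply_moves", "arguments": {"series": [[0, 0, 0.007, 0, 0, 0], [0, -0.015, 0.007, 0, 0, 0], [0, -0.03, 0.007, 0, 0, 0], [0, -0.038, 0.007, 0, 0, 0], [0, -0.044, 0.007, 0, 0, 0], [0.001, -0.05, 0.007, 0, 0, 0], [0.002, -0.057, 0.007, 0, 0, 0], [0.004, -0.065, 0.007, 0, 0, 0], [0.006, -0.074, 0.007, 0, 0, 0], [0.009, -0.084, 0.007, 0, 0, 0], [0.0115, -0.094, 0.007, 0, 0, 0], [0.014, -0.103, 0.007, 0, 0, 0], [0.016, -0.109, 0.007, 0, 0, 0], [0.017, -0.112, 0.007, 0, 0, 0], [0.017, -0.112, 0.007, 0, 0, 0]]}}

```text
time: 5.42
eef_pos: [0.4629, 0.1094, 0.0232]
tcp_rot: [0.673, 0.656, -0.245, 0.239]
contact_force: [0.1, 1.5, 0.0]
opening: 0.28
finger_force: 0.1
```

```bash
cat > pm.py <<'E'
from h import *
import sys
s=ctrl.get_state(); t=s["eef_pos"]; Z=R.from_quat(s["tcp_rot"]).as_matrix()[:,2]
b={}
for c in("scene","top"):
    ctrl.read_camera(c)
    try: b[c]=mb("pepper_mill",c); x,f=fitcyl({c:b[c]},(t[0],t[1]-.045),.0); print(c,b[c],x.round(4),f.round(1))
    except Exception as e: print(c,e)
x,f=fitcyl(b,(t[0],t[1]-.045),.0); print("both",x.round(4),"tcp",t.round(4),"diff",(x-t[:2]).round(4),"F",s["contact_force"].round(1))
E
python3 pm.py
```

```text
scene [181. 211. 126. 209.] [0.4625 0.0678] [-0.8  1.  -1.9  0.9]
top [198. 229. 209. 240.] [0.4623 0.0661] [-0.5  0.6 -0.1  0.2]
both [0.4622 0.0665] tcp [0.4629 0.1094 0.0232] diff [-0.0008 -0.0429] F [0.1 1.5 0. ]
```

{"name": "apply_moves", "arguments": {"series": [[0.001, -0.004, 0, 0, 0, 0], [0.003, -0.011, 0, 0, 0, 0], [0.006, -0.021, 0, 0, 0, 0], [0.009, -0.033, 0, 0, 0, 0], [0.012, -0.045, 0, 0, 0, 0], [0.015, -0.057, 0, 0, 0, 0], [0.018, -0.069, 0, 0, 0, 0], [0.021, -0.081, 0, 0, 0, 0], [0.024, -0.093, 0, 0, 0, 0], [0.027, -0.105, 0, 0, 0, 0], [0.03, -0.117, 0, 0, 0, 0], [0.032, -0.126, 0, 0, 0, 0], [0.033, -0.133, 0, 0, 0, 0], [0.033, -0.136, 0, 0, 0, 0], [0.033, -0.137, 0, 0, 0, 0]]}}

```text
time: 7.5
eef_pos: [0.4894, 0.0001, 0.0232]
tcp_rot: [0.673, 0.656, -0.244, 0.239]
contact_force: [0.1, 2.4, 0.5]
opening: 0.278
finger_force: 1.3
```

```bash
python3 pm.py
python3 - <<'E'
from h import *
a=snap("top","t2")[150:250,230:370]; b=snap("scene","s2")[120:300,170:370]
a=cv2.resize(a,(784,560),interpolation=cv2.INTER_CUBIC); cv2.imwrite("pics/t2c.png",a[:,:,::-1])
E
```

```text
scene [225. 251. 140. 227.] [ 0.488  -0.0445] [-0.4  0.4 -1.1  0.7]
top [248. 273. 198. 232.] [ 0.4878 -0.0416] [-0.   0.   0.4 -0.5]
both [ 0.4884 -0.0425] tcp [4.894e-01 1.000e-04 2.320e-02] diff [-0.001  -0.0426] F [0.1 2.4 0.5]
```

View pics/t2c.png

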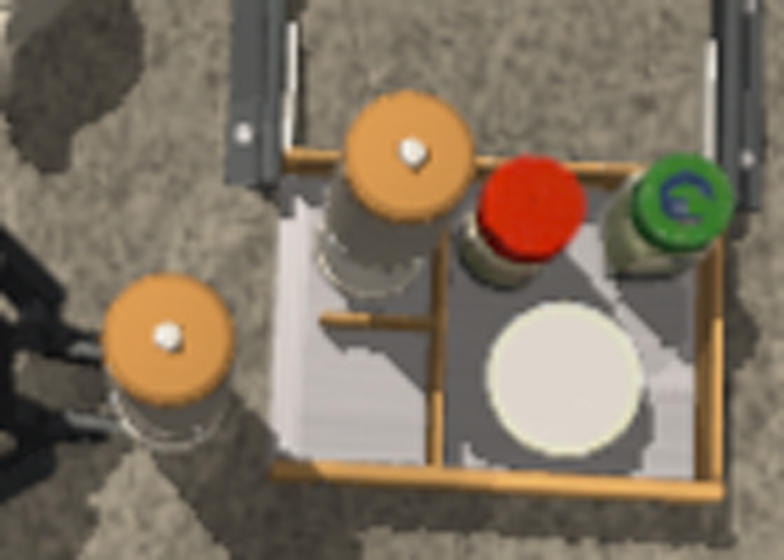

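The mill's foot stands at about crop (170, 390), in line with the empty bay between the partition (row 325) and the front lip (row 463). I'll push straight in over the bevel, slowly.

{"name": "apply_moves", "arguments": {"series": [[0, -0.005, 0, 0, 0, 0], [0, -0.011, 0, 0, 0, 0], [0, -0.017, 0, 0, 0, 0], [0, -0.023, 0, 0, 0, 0], [0, -0.029, 0, 0, 0, 0], [0, -0.035, 0, 0, 0, 0], [0, -0.041, 0, 0, 0, 0], [0, -0.047, 0, 0, 0, 0], [-0.0005, -0.053, 0, 0, 0, 0], [-0.001, -0.059, 0, 0, 0, 0], [-0.001, -0.065, 0, 0, 0, 0], [-0.001, -0.071, 0, 0, 0, 0], [-0.0015, -0.077, 0, 0, 0, 0], [-0.0015, -0.083, 0, 0, 0, 0], [-0.0015, -0.089, 0, 0, 0, 0], [-0.002, -0.095, 0, 0, 0, 0], [-0.002, -0.1, 0, 0, 0, 0], [-0.002, -0.1, 0, 0, 0, 0]]}}

```text
time: 10.05
eef_pos: [0.4877, -0.0805, 0.0233]
tcp_rot: [0.673, 0.656, -0.245, 0.239]
contact_force: [1.0, 0.9, 2.3]
opening: 0.276
finger_force: 1.3
```

```bash
python3 pm.py
```

```text
scene [252. 280. 155. 238.] [ 0.5008 -0.1096] [-0.1  0.1 -6.2  1.4]
top [283. 310. 200. 231.] [ 0.4882 -0.1227] [-1.6  0.9 -0.8  1.1]
both [ 0.4882 -0.1215] tcp [ 0.4877 -0.0805  0.0233] diff [ 0.0005 -0.041 ] F [1.  0.9 2.3]
```

{"name": "apply_moves", "arguments": {"series": [[0, -0.003, 0, 0, 0, 0], [0, -0.006, 0, 0, 0, 0], [0, -0.009, 0, 0, 0, 0], [0, -0.009, 0, 0, 0, 0]]}}

```text
time: 10.75
eef_pos: [0.4874, -0.0873, 0.0229]
tcp_rot: [0.673, 0.656, -0.245, 0.239]
contact_force: [0.5, 1.8, 0.2]
opening: 0.277
finger_force: 0.8
```

{"name": "apply_moves", "arguments": {"series": [[0, -0.002, 0, 0, 0, 0], [0, -0.002, 0, 0, 0, 0]]}}

```text
time: 11.0
eef_pos: [0.4874, -0.0888, 0.023]
tcp_rot: [0.673, 0.656, -0.245, 0.239]
contact_force: [0.1, 0.4, -0.6]
opening: 0.279
finger_force: 0.8
```

{"name": "apply_moves", "arguments": {"series": [[0, -0.0015, 0, 0, 0, 0], [0, -0.003, 0, 0, 0, 0], [0, -0.003, 0, 0, 0, 0]]}}

```text
time: 11.38
eef_pos: [0.4876, -0.0913, 0.0231]
tcp_rot: [0.673, 0.656, -0.245, 0.239]
contact_force: [0.2, 1.7, 0.1]
opening: 0.282
finger_force: 1.0
```

```bash
python3 pm.py
python3 - <<'E'
from h import *
a=snap("top","t3")[150:250,230:370]; 
a=cv2.resize(a,(784,560),interpolation=cv2.INTER_CUBIC); cv2.imwrite("pics/t3c.png",a[:,:,::-1])
E
```

```text
scene [256. 284. 157. 238.] [ 0.5069 -0.1153] [-0.5  0.4 -8.3  1.3]
top [287. 314. 202. 231.] [ 0.4851 -0.1316] [-2.2  1.1 -1.3  2.4]
both [ 0.4885 -0.1313] tcp [ 0.4876 -0.0913  0.0231] diff [ 0.0009 -0.04  ] F [0.2 1.7 0.1]
```

View pics/t3c.png

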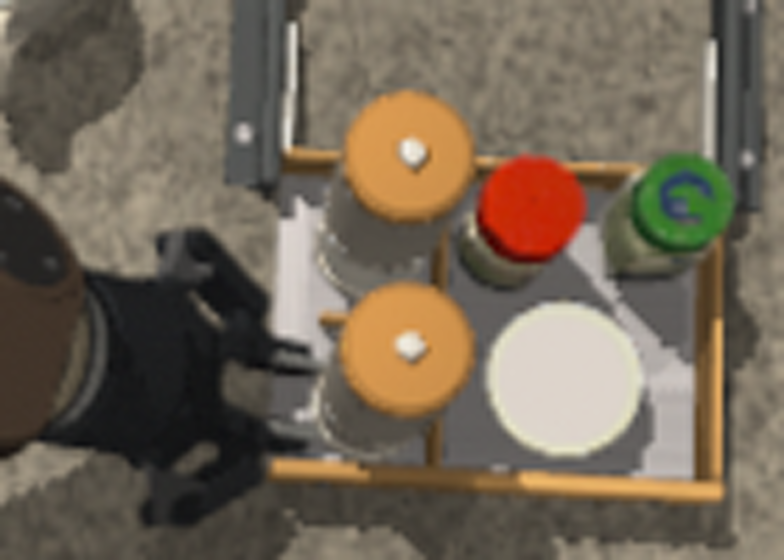

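The pepper mill now stands upright in the bay, with its cap at (408, 347), directly in front of the salt mill's at (410, 153). I'll nudge it until the spine pushes back.

{"name": "apply_moves", "arguments": {"series": [[0, -0.002, 0, 0, 0, 0], [0, -0.0035, 0, 0, 0, 0], [0, -0.0035, 0, 0, 0, 0]]}}

```text
time: 12.0
eef_pos: [0.4878, -0.0929, 0.023]
tcp_rot: [0.673, 0.656, -0.243, 0.239]
contact_force: [-0.7, 7.9, 2.7]
opening: 0.286
finger_force: 4.3
```

{"name": "apply_moves", "arguments": {"series": [[0, 0.005, 0, 0, 0, 0], [0, 0.02, 0, 0, 0, 0], [0, 0.06, 0, 0, 0, 0], [0, 0.12, 0.02, 0, 0, 0], [0, 0.16, 0.09, 0, 0, 0], [0, 0.16, 0.16, 0, 0, 0], [0, 0.16, 0.23, 0, 0, 0], [0, 0.16, 0.3, 0, 0, 0], [0, 0.16, 0.35, 0, 0, 0], [0, 0.16, 0.35, 0, 0, 0], [0, 0.16, 0.35, 0, 0, 0]]}}

```text
time: 13.38
eef_pos: [0.4871, 0.0343, 0.3021]
tcp_rot: [0.673, 0.656, -0.245, 0.238]
contact_force: [0.3, 0.1, -0.1]
opening: 0.287
finger_force: 0.0
```

```bash
python3 pm.py
python3 - <<'E'
from h import *
s=ctrl.get_state();R0=R.from_quat(s["tcp_rot"])
yaw=-.025
# tips forward +x (tray in): tool z tilted to +x by 15deg; tool y along world y or along x
for n,A in {"y=+Y":[[ -1,0,0],[0,1,0],[0,0,-1.]],"y=+X":[[0,1,0],[1,0,0],[0,0,-1.]]}.items():
    Rt=R.from_euler("z",yaw)*R.from_euler("y",-15,degrees=True)*R.from_matrix(np.array(A).T)
    print(n,Rt.as_matrix().round(3)[:,2],((Rt*R0.inv()).as_rotvec(degrees=True)/45).round(3))
print(s["qpos"].round(2))
E
```

```text
scene [256. 286. 157. 239.] [ 0.5053 -0.1197] [ 0.5 -0.4 -7.1  1.7]
top [286. 316. 200. 232.] [ 0.4876 -0.134 ] [-0.3  0.2 -0.4  0.5]
both [ 0.4886 -0.1341] tcp [0.4871 0.0343 0.3021] diff [ 0.0015 -0.1684] F [ 0.3  0.1 -0.1]
y=+Y [ 0.259 -0.006 -0.966] [0.45  0.422 1.965]
y=+X [ 0.259 -0.006 -0.966] [ 0.876 -0.346  0.115]
[ 0.16 -0.05  1.95 -0.69  1.44  0.35]
```

{"name": "apply_moves", "arguments": {"series": [[-0.02, -0.03, 0.01, 0.045, 0.042, 0.197], [-0.04, -0.06, 0.02, 0.09, 0.084, 0.393], [-0.06, -0.09, 0.02, 0.135, 0.127, 0.59], [-0.08, -0.12, 0.02, 0.18, 0.169, 0.786], [-0.1, -0.15, 0.02, 0.225, 0.211, 0.983], [-0.1, -0.15, 0.02, 0.225, 0.211, 0.983]], "jaw": 0}}

```text
time: 14.32
eef_pos: [0.4065, -0.0872, 0.3185]
tcp_rot: [0.374, 0.896, -0.133, 0.2]
contact_force: [-0.1, -0.2, -0.2]
opening: 0.001
finger_force: 0.0
```

{"name": "apply_moves", "arguments": {"series": [[0, -0.04, 0, 0.045, 0.042, 0.197], [0, -0.08, 0, 0.09, 0.084, 0.393], [0, -0.12, 0, 0.135, 0.127, 0.59], [0, -0.15, 0, 0.18, 0.169, 0.786], [0, -0.178, 0, 0.225, 0.211, 0.983], [0, -0.178, 0, 0.225, 0.211, 0.983], [0, -0.178, 0, 0.225, 0.211, 0.983]]}}

```text
time: 15.2
eef_pos: [0.4073, -0.229, 0.3178]
tcp_rot: [0.014, 0.992, 0.001, 0.129]
contact_force: [0.1, 0.5, 0.2]
opening: -0.003
finger_force: 0.0
```

{"name": "apply_moves", "arguments": {"series": [[0, 0, -0.07, 0, 0, 0], [0, 0, -0.14, 0, 0, 0], [0, 0, -0.21, 0, 0, 0], [0, 0, -0.28, 0, 0, 0], [0, 0, -0.33, 0, 0, 0], [0, 0, -0.354, 0, 0, 0], [0, 0, -0.354, 0, 0, 0]]}}

```text
time: 16.08
eef_pos: [0.4065, -0.2262, 0.034]
tcp_rot: [0.013, 0.992, 0.002, 0.128]
contact_force: [-0.6, -0.1, 0.6]
opening: 0.001
finger_force: 0.0
```

Run:
```python
from h import *
print(ctrl.get_state()["qpos"].round(2))
a=snap("scene","s4")[120:310,210:410]; 
a=cv2.resize(a,None,fx=3.1,fy=3.1,interpolation=cv2.INTER_CUBIC); cv2.imwrite("pics/s4c.png",a[:,:,::-1])
```

```text
[-0.82  0.04  2.33  0.33  0.62 -2.62]
```

View pics/s4c.png

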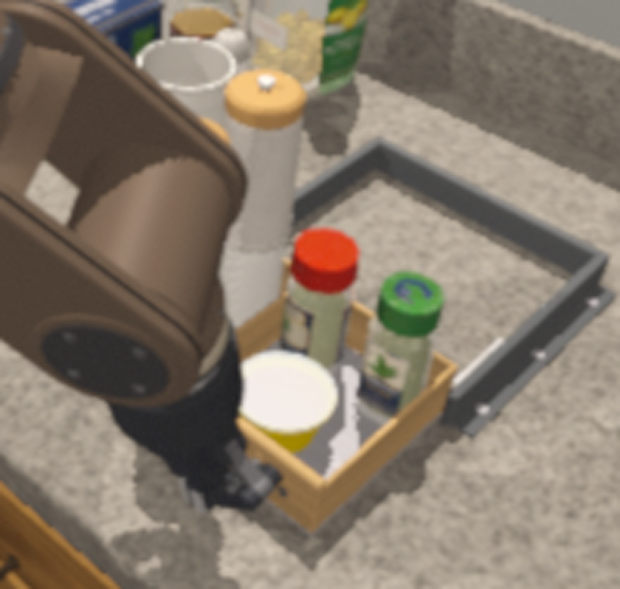

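The fingertips stand low just in front of the wooden front, at about crop (240, 490) in the scene, with everything on the tray upright. I'll push gently.

{"name": "apply_moves", "arguments": {"series": [[0.008, 0, 0, 0, 0, 0], [0.016, 0, 0, 0, 0, 0], [0.021, 0, 0, 0, 0, 0], [0.025, 0, 0, 0, 0, 0], [0.029, 0, 0, 0, 0, 0], [0.033, 0, 0, 0, 0, 0], [0.038, 0, 0, 0, 0, 0], [0.043, 0, 0, 0, 0, 0], [0.048, -0.001, 0, 0, 0, 0], [0.053, -0.001, 0, 0, 0, 0], [0.058, -0.001, 0, 0, 0, 0], [0.062, -0.001, 0, 0, 0, 0], [0.065, -0.001, 0, 0, 0, 0], [0.067, -0.001, 0, 0, 0, 0], [0.067, -0.001, 0, 0, 0, 0]]}}

```text
time: 18.0
eef_pos: [0.4615, -0.2291, 0.0359]
tcp_rot: [0.013, 0.991, 0.0, 0.13]
contact_force: [-0.8, -0.1, -1.6]
opening: -0.002
finger_force: 0.4
```

```bash
python3 pm.py
python3 - <<'E'
from h import *
ctrl.read_camera("top")
for t in("salt_mill","pepper_mill","tray"): print(t,mb(t,"top"))
E
```

```text
scene list index out of range
top [287. 317. 186. 221.] [ 0.5176 -0.1361] [-0.3  0.2 -0.   0. ]
both [ 0.5176 -0.1361] tcp [ 0.4615 -0.2291  0.0359] diff [0.0562 0.093 ] F [-0.8 -0.1 -1.6]
salt_mill [287. 315. 153. 190.]
pepper_mill [279. 360. 165. 227.]
tray [279. 360. 165. 227.]
```

{"name": "apply_moves", "arguments": {"series": [[0.003, 0, 0, 0, 0, 0], [0.007, 0, 0, 0, 0, 0], [0.012, 0, 0, 0, 0, 0], [0.018, 0, 0, 0, 0, 0], [0.024, -0.001, 0, 0, 0, 0], [0.03, -0.001, 0, 0, 0, 0], [0.036, -0.001, 0, 0, 0, 0], [0.042, -0.001, 0, 0, 0, 0], [0.048, -0.001, 0, 0, 0, 0], [0.054, -0.001, 0, 0, 0, 0], [0.06, -0.002, 0, 0, 0, 0], [0.066, -0.002, 0, 0, 0, 0], [0.072, -0.002, 0, 0, 0, 0], [0.078, -0.002, 0, 0, 0, 0], [0.083, -0.002, 0, 0, 0, 0], [0.088, -0.002, 0, 0, 0, 0], [0.092, -0.002, 0, 0, 0, 0], [0.095, -0.002, 0, 0, 0, 0], [0.098, -0.002, 0, 0, 0, 0], [0.099, -0.002, 0, 0, 0, 0]]}}

```text
time: 20.9
eef_pos: [0.5405, -0.2306, 0.0358]
tcp_rot: [0.013, 0.991, 0.0, 0.13]
contact_force: [-3.7, -2.2, 1.6]
opening: -0.005
finger_force: 1.3
```

```bash
python3 pm.py
```

```text
scene [290. 296. 198. 206.] [ 0.6089 -0.066 ] [-20.5   1.7 -75.9   1.1]
top [288. 317. 151. 190.] [ 0.5977 -0.1366] [-0.7  0.5 -0.7  0.9]
both [ 0.5977 -0.136 ] tcp [ 0.5405 -0.2306  0.0358] diff [0.0571 0.0947] F [-3.7 -2.2  1.6]
```

Mill displacement is 0.110, so about 10 mm remains. I'll push to the stop while watching the force.

{"name": "apply_moves", "arguments": {"series": [[0.002, 0, 0, 0, 0, 0], [0.005, 0, 0, 0, 0, 0], [0.008, 0, 0, 0, 0, 0], [0.0105, 0, 0, 0, 0, 0], [0.0125, 0, 0, 0, 0, 0], [0.0125, 0, 0, 0, 0, 0]]}}

```text
time: 21.85
eef_pos: [0.5508, -0.2306, 0.0359]
tcp_rot: [0.013, 0.991, 0.0, 0.13]
contact_force: [-0.3, -0.7, 0.5]
opening: -0.004
finger_force: 0.5
```

{"name": "apply_moves", "arguments": {"series": [[0.0015, 0, 0, 0, 0, 0], [0.003, 0, 0, 0, 0, 0], [0.003, 0, 0, 0, 0, 0]]}}

```text
time: 22.22
eef_pos: [0.5514, -0.2306, 0.0358]
tcp_rot: [0.012, 0.992, 0.001, 0.128]
contact_force: [-10.9, -1.9, 6.7]
opening: 0.001
finger_force: 5.1
```

The tray is at its stop with 11 N of resistance. I'll retreat and check.

{"name": "apply_moves", "arguments": {"series": [[-0.01, 0, 0, 0, 0, 0], [-0.05, 0, 0, 0, 0, 0], [-0.11, 0, 0, 0, 0, 0], [-0.15, 0, 0.03, 0, 0, 0], [-0.15, 0, 0.1, 0, 0, 0], [-0.15, 0, 0.17, 0, 0, 0], [-0.15, 0, 0.24, 0, 0, 0], [-0.15, -0.07, 0.3, 0, 0, 0], [-0.15, -0.14, 0.3, 0, 0, 0], [-0.15, -0.14, 0.3, 0, 0, 0]]}}

```text
time: 23.48
eef_pos: [0.4331, -0.3461, 0.2776]
tcp_rot: [0.014, 0.991, -0.001, 0.132]
contact_force: [0.3, -0.0, 0.7]
opening: 0.0
finger_force: 0.0
```

```bash
python3 pm.py
python3 - <<'E'
from h import *
a=snap("top","t5")[100:230,230:400]; b=snap("scene","s5")[100:260,230:420]
a=cv2.resize(a,(400,306));b=cv2.resize(b,(400,337)); a=np.vstack([a,np.zeros((31,400,3),np.uint8)])
cv2.imwrite("pics/e5.png",np.hstack([a,b])[:,:,::-1])
E
```

```text
scene [293. 324. 134. 211.] [ 0.6349 -0.1184] [-0.9  0.7 -7.7  1.1]
top [288. 317. 146. 185.] [ 0.6098 -0.1365] [-0.6  0.5 -1.   1.5]
both [ 0.6113 -0.136 ] tcp [ 0.4331 -0.3461  0.2776] diff [0.1781 0.2101] F [ 0.3 -0.   0.7]
```

View pics/e5.png

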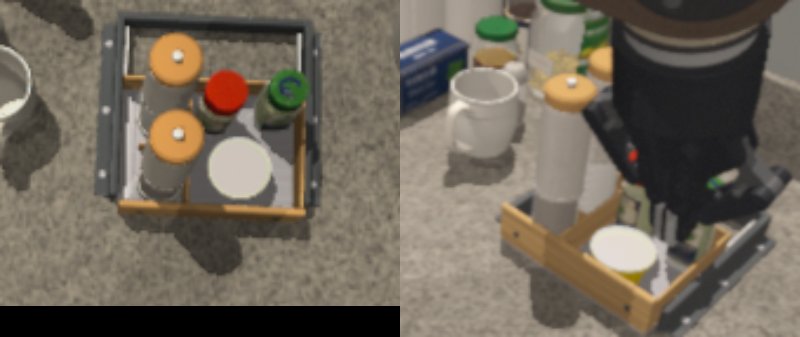

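The tray is pushed in about 0.12 m against its stop. Both mills, the pot and both jars stand upright, the mug hasn't moved and the arm is clear.

```bash
python3 -c "
from plant import ctrl
print(ctrl.sign_off())"
```

```text
the job is handed in; nothing more can be done
None
```

The pepper mill stands upright in the front bay against the spine and the tray is pushed in to its stop (about 0.12 m by TCP travel and mill position), with everything on it still standing and the mug left alone; the job is handed in, but sign-off gave no verdict.

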